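# Load the last jar and hold the jar carrier up level

## Task

Stand the small screw-lid glass jar that is still on the worktop upright in the free nest of the two-jar carrier, handling it gently: squeeze it with no more than 60 N a finger and set it down softly, without dropping it or pressing it down hard (40 N at most). Let go of it, then take the carrier by its handle, lift it so that its underside is more than 10 cm above the worktop, level all the way with both jars standing in their nests, and finish while holding it still and level in the air, ready to be handed over. Leave the dropping bottle and the conical flask alone.

Things in the scene. Friction and masses are not known exactly. Their poses are not given: they have to be found in the camera images.
- carrier: Loose jar carrier, about 0.3 kg, any yaw: dark steel tray plate 190 (own x) x 110 (y) x 5 mm, a round nest at own x = +60 and -60 mm, a bow handle between. Origin: centre of underside, z up. Flat black handle bar along own y over the centre: 96 long, 14 thick (x), 22 tall, 82 to 104 mm above the underside, on a 14 x 6 mm post at each end (y = +45 and -45 mm).
- handle (a point): Middle of the carrier's handle bar, 93 mm above its underside; axes as the carrier's. Grip across the bar, closing along the carrier's own x. Open fingers pass above the jars while their tips stay more than 65 mm above the carrier's underside.
- free_nest (a point): Empty nest: centre of its floor, 5 mm above the carrier's underside, at own x = +60 mm; axes as the carrier's. Ring wall 49 mm inner, 55 mm outer diameter, 14 mm high, open on top: the 40 mm jar has about 4 mm play all round. Lower the jar with the fingers in line with the handle bar (closing along the carrier's own y), so that they clear the handle.
- full_nest (a point): The same for the nest that already holds a jar, at own x = -60 mm of the carrier.
- jar_on_bench: The small jar to load: clear glass, screw lid, round, 40 mm diameter, 55 mm tall, about 0.06 kg; grip it 20 to 45 mm above its base (the top 8 mm of the lid gives no hold). Stands loose on the worktop in a row with two other vessels, in any order. Origin: centre of its underside; z up.
- jar_in_carrier: An identical jar already standing loose in the other nest of the carrier. Origin: centre of its underside; z up.
- dropping_bottle: Bystander: white plastic dropping bottle, 49 mm diameter, 138 mm tall with its spout, loose on the worktop. Origin: centre of its underside.
- conical_flask: Bystander: conical glass flask with stopper, 64 mm diameter, 106 mm tall, loose on the worktop. Origin: centre of its underside.

How it is judged:
On the way, in this order (a step that is already met when the one before it is completed fails the run):
1. the jar stands upright in the free nest of the carrier, let go, the carrier still standing on the worktop (horizontal distance between jar_in_carrier and full_nest below 0.009 m and z of jar_in_carrier in the frame of carrier between 0 and 0.01 m and angle between the z axis of each of jar_in_carrier, jar_on_bench and the z axis of carrier, either way round below 0.15 rad and horizontal distance between jar_on_bench and free_nest below 0.009 m and z of jar_on_bench in the frame of carrier between 0 and 0.01 m and contact force between jar_on_bench and the fingers below 0.1 N and height (world z) of carrier below 0.006 m and angle between carrier's own z axis and vertical below 0.05 rad), for 0.2 s.
2. the carrier is lifted level, more than 10 cm clear, both jars in their nests (horizontal distance between jar_in_carrier and full_nest below 0.009 m and z of jar_in_carrier in the frame of carrier between 0 and 0.01 m and angle between the z axis of each of jar_in_carrier, jar_on_bench and the z axis of carrier, either way round below 0.15 rad and horizontal distance between jar_on_bench and free_nest below 0.009 m and z of jar_on_bench in the frame of carrier between 0 and 0.01 m and height (world z) of carrier above 0.1 m and angle between carrier's own z axis and vertical below 0.12 rad), for 0.2 s.
At the end, for the whole second after the job is handed in: The fingers hold the carrier with its underside more than 10 cm above the worktop, level to 0.12 rad (7 degrees) and still (under 20 mm/s and 0.1 rad/s); both jars stand in their nests (centre within 9 mm, upright to 0.15 rad against the carrier), untouched by the fingers; no bystander bears it (all of step 2 and linear speed of carrier below 0.02 m/s and angular speed of carrier below 0.1 rad/s and contact force between carrier and the fingers above 3 N and contact force between each of jar_on_bench, jar_in_carrier and the fingers below 0.1 N and contact force between carrier and dropping_bottle below 0.1 N and contact force between carrier and conical_flask below 0.1 N); the arm keeps its last pose, push and grip.
It fails at once if the jar is squeezed by more than 60 N a finger (contact force between jar_on_bench and the fingers above 125 N).
It fails at once if a jar is pressed on the carrier with more than 40 N (contact force between any of jar_on_bench, jar_in_carrier and carrier above 40 N).
It fails at once if the jar is dropped (falls freely, out of the fingers, by about 2 cm or more) (contact force between jar_on_bench and the fingers below 0.1 N and linear speed of jar_on_bench above 0.55 m/s and contact force between jar_on_bench and carrier below 0.1 N).
It fails at once if the carrier is tilted by more than 0.25 rad, or a jar tipped by more than 0.5 rad (angle between carrier's own z axis and vertical above 0.25 rad or angle between any of jar_on_bench, jar_in_carrier's own z axis and vertical above 0.5 rad).
It fails at once if a bystander is shifted by more than 30 mm or tipped (distance of any of dropping_bottle, conical_flask from where it was at the start of the episode above 0.03 m or angle between any of dropping_bottle, conical_flask's own z axis and vertical above 0.3 rad).
It also fails if it takes over 51 s, if anything falls off the work surface, if the arm or the gripper's body presses on something with over 40 N, if the wrist force passes 120 N, or if a joint passes its speed limit or range.

## Robot

A 6-joint arm with a two-finger parallel gripper is mounted at the origin on a cart in front of the work surface, level with it; the furniture and walls round the work are solid. World frame = base frame: x ahead of the robot, y to its left, z up, the work surface at z = 0. Lengths are in m, angles in rad, forces in N, time in s.
With the tool pointing down it reaches from about 0.375 to 0.9 m from the base axis. Payload 3.1 kg.
Tool frame: the origin (TCP) lies between the finger pads; the fingertips stand manip.finger_overhang ahead of it and the grasp point (between the pads) lies 5 mm behind it (manip.finger_overhang is the distance from the TCP to the fingertips, in m); z points along the fingers, y is the line along which they close (so a half turn about z gives the same grasp; the last joint's range is limited). The gripper opens to 85 mm and grips with 20 to 120 N. Pads are 22 mm wide; open, the fingers measure 114 mm over their backs; the gripper's body (76 mm by 85 mm) begins 54 mm behind the grasp point. The pads swing forward as they close: fully open they stand 13 mm farther back than shut.
Start: joints at [-1.381, 0.527, 1.433, -0, 1.181, -0.178], TCP at [0.225, -0.583, 0.245] pointing down, gripper open.
Joint ranges: [-3.08, 3.08], [-0.75, 2.2], [0.22, 2.44], [-1.43, 4.57], [0, 2.65], [-2.85, 2.85]. Speed limits (rad/s): [2.79, 2.79, 3.14, 3.14, 3.14, 3.14].

## Interface

Orientations are given as a unit quaternion [x, y, z, w].
In Python, from station import manip gives the robot as it stands.
- The arm moves only by the tool drive_tool, never from a script. Its argument "plan" is a list of rows, each a list of 7 numbers: the shift along the tool's x, y, z in m, then the turn, a rotation vector about the tool's x, y, z in degrees, then the opening, from -1 (shut) to 1 (fully open). In form: [[x, y, z, wx, wy, wz, gripper], ...]. A call has 1 to 10 rows; each row shifts and turns the commanded pose from where the row before left it, along the tool's axes as they then stand; what a row does not reach is not made up. A row lasts 1/10 s, in which the tool goes at most 50 mm and 8.59 degrees, less where a joint would pass 70% of its speed; a pose out of reach is approached as far as the arm can. A call is refused whole if a number of a shift passes 0.05 or a number of a turn 8.59, either way. A call with a gripper value outside its range is refused whole. The fingers move at their own pace and stop on an object; "newtons" is the grip in N (left out, the last holds). Time passes only in rows, so rows that do not move let the fingers close. It gives the time, the measured TCP pose, the force, the opening and the grip force at its end, in the units of the state.
- manip.sense(): the state, without advancing time (a new reading comes with each control period).
- manip.snapshot(name): name is "scene" or "top"; returns a dict with "image" (480x640x3 uint8, red, green, blue), "z_map" (480x640 float32, m along the optical axis (not along the pixel's ray), 0 where there is no reading), "fov_y" (degrees; the focal length in pixels is half the picture's height over the tangent of half this angle, whatever the lens; pixels are square), "cx", "cy" (the principal point, pixels), "k1" (the pictures are not rectified: a ray, as slopes to the right and down, at radius r is drawn at 1 + k1 r^2 times it, then the intrinsics apply), "extrinsics" (4x4, takes a point from camera to world coordinates). Camera axes: x right, y up, looking along -z (the intrinsics and any distortion apply to the point x, -y, -z); pixel columns grow to the right and rows downward; lengths in m; the calibration is good to about 2 mm. A picture is of the moment at which its call begins.
- manip.sign_off(): hands the job in; it is judged then, once.
The state is a dict: "t": time; "q": joint angles; "qd": joint speeds; "tau": joint torques, N m; "tcp_pos": TCP position; "tool_rot": TCP orientation; "force": force on the tool from outside, world axes, zero at the start; "ft_torque": the same for the moment, N m; "finger_gap": opening from 0.0 (shut) to 1.0 (fully open); "gripper_force": force on a finger pad.
Only numpy, scipy, OpenCV 4.12 (cv2) and the standard library are available. Lean on these libraries where they do the work, as an engineer would, in place of code of your own. Each camera call takes 0.05 s, during which the arm holds its last target. There are 200 camera calls.

## Working session

There is one attempt and no reset: what is moved stays moved. The work goes in short steps, Python scripts to look and compute and a tool call to move; the robot and the scene stay as the last step left them, time stands still between calls to the robot, and variables do not carry over. Pictures are saved under pics/ and viewed, at most 10 in all, crops included, and the job is handed in when it is done.

Besides the shell and the picture viewer there is one more tool, called as a command line: name --pt "numbers of a row" for each row, then --argument value for the rest. drive_tool: Moves the arm, as the interface text tells. Its arguments: {"type":"object","properties":{"plan":{"type":"array"},"newtons":{"type":"number"}},"required":["plan"]}

```bash
mkdir -p pics; ls
cat > h.py <<'E'
import numpy as np, cv2
from station import manip
def snap(n):
    s=manip.snapshot(n); np.savez('/tmp/%s.npz'%n,**{k:np.array(v) for k,v in s.items()}); return s
def rays(s,uv):
    uv=np.atleast_2d(np.float64(uv)); h=s['image'].shape[0]
    f=h/2/np.tan(np.radians(float(s['fov_y']))/2)
    d=(uv-[float(s['cx']),float(s['cy'])])/f
    p=d.copy()
    for _ in range(20): p=d/(1+float(s['k1'])*(p**2).sum(1,keepdims=True))
    c=np.c_[p[:,0],-p[:,1],-np.ones(len(p))]
    E=np.array(s['extrinsics']); return E[:3,3],c@E[:3,:3].T
def onz(s,uv,z):
    o,d=rays(s,uv); return o+d*((z-o[2])/d[:,2])[:,None]
def cloud(s):
    h,w=s['z_map'].shape; v,u=np.mgrid[:h,:w]
    o,d=rays(s,np.c_[u.ravel(),v.ravel()])
    P=o+d*s['z_map'].reshape(-1,1); P[s['z_map'].ravel()==0]=np.nan
    return P.reshape(h,w,3)
E
python3 - <<'E'
from h import *
print(manip.sense(), manip.finger_overhang)
for n in('scene','top'):
    s=snap(n); cv2.imwrite(f'pics/{n}0.png',s['image'][...,::-1]); print(n,s['fov_y'],s['k1'],np.round(s['extrinsics'],3).tolist())
E
```

```text
pics
{'t': 0.0, 'q': array([-1.38149877e+00,  5.28439058e-01,  1.43393950e+00, -2.70119946e-05,
        1.18139004e+00, -1.78497653e-01]), 'qd': array([ 2.12296497e-05,  7.01602014e-04,  2.08738974e-04,  2.51197135e-03,
        2.02024881e-04, -3.20910805e-04]), 'tau': array([-1.78786442e-03, -4.42357349e+01, -1.78026527e+01, -1.46628122e-04,
        8.48119555e-03,  7.55866921e-06]), 'tcp_pos': array([ 0.22461199, -0.58249078,  0.24433841]), 'tool_rot': array([ 9.83136913e-01,  1.82867784e-01, -1.83640600e-05, -1.08788773e-03]), 'force': array([ 0.3956659 , -0.44489938,  0.84094464]), 'ft_torque': array([ 0.01928587, -0.02270842,  0.0246067 ]), 'gripper_force': 0.0, 'finger_gap': 0.9984425183683724} 0.014
scene 51.84596913745408 -0.032355842000451475 [[-0.884, 0.344, -0.318, 0.241], [-0.468, -0.66, 0.588, 0.474], [-0.008, 0.668, 0.744, 0.724], [0.0, 0.0, 0.0, 1.0]]
top 44.73180860276265 -0.11572409978400401 [[-0.0, 0.996, -0.085, 0.435], [-1.0, 0.002, 0.02, -0.024], [0.02, 0.085, 0.996, 1.123], [0.0, 0.0, 0.0, 1.0]]
```

View pics/scene0.png

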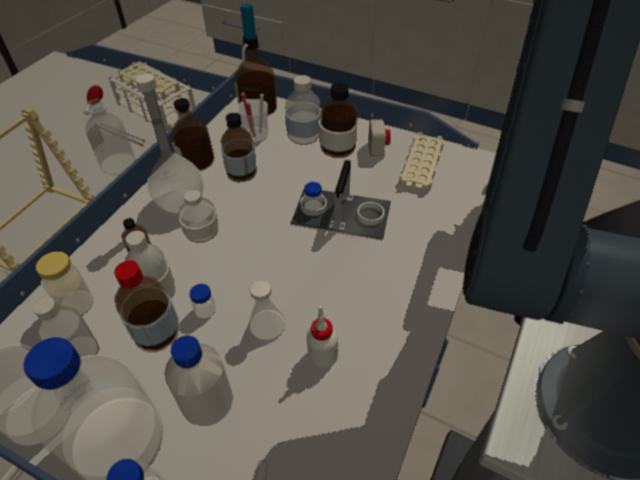

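View pics/top0.png

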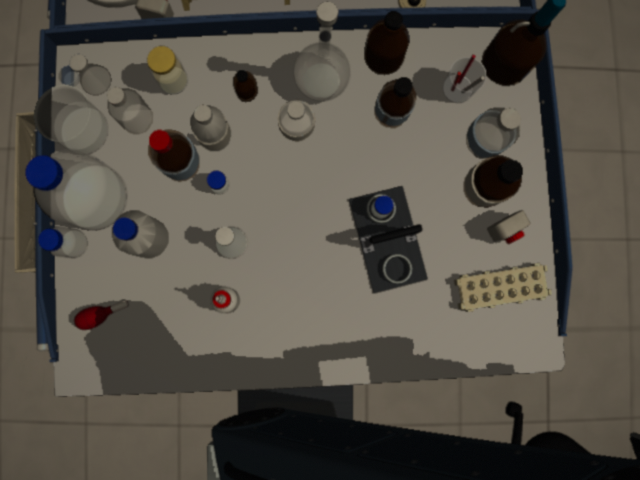

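The scene view shows the bench jar (blue lid) at (202,295), the flask at (265,312) and the dropper at (322,345). In the top view the jar is at (217,181), the flask at (230,240) and the dropper at (224,298). The carrier is at (388,240) in the top view, with its full nest at (382,208) and its free nest at (396,268).

Run:
```python
from h import *
L=lambda n:dict(np.load(f'/tmp/{n}.npz'))
t,s=L('top'),L('scene')
def blue(im,box):
    u0,v0,u1,v1=box; h=cv2.cvtColor(im[v0:v1,u0:u1],cv2.COLOR_RGB2HSV)
    m=cv2.inRange(h,(105,150,50),(130,255,255)); n,l,st,c=cv2.connectedComponentsWithStats(m); i=1+st[1:,4].argmax(); b=st[i]
    return c[i]+[u0,v0], b, m
for nm,z,bt,bs in(('bench',.050,(200,165,235,200),(185,280,220,308)),('carr',.055,(365,190,400,222),(300,178,330,200))):
    for im,b in((t,bt),(s,bs)):
        c,st,_=blue(im['image'],b); print(nm,np.round(c,1),st,np.round(onz(im,c,z),4))
    o1,d1=rays(t,blue(t['image'],bt)[0]);o2,d2=rays(s,blue(s['image'],bs)[0]);d1,d2=d1[0],d2[0]
    a=np.linalg.lstsq(np.c_[d1,-d2],o2-o1,rcond=None)[0]; print(' tri',np.round(o1+a[0]*d1,4),np.round(o2+a[1]*d2,4))
P=cloud(t)
for nm,im in(('top',t),('scene',s)):
    P=cloud(im); z=P[...,2]
    # worktop bias, plate
    print(nm,'table z',np.nanmedian(z[250:290,250:330]) if nm=='top' else np.nanmedian(z[250:280,280:330]))
    near=(np.hypot(P[...,0]-.45,P[...,1]+.1)<.25)
    bar=near&(z>.075)&(z<.112)
    dark=im['image'].max(2)<90
    q=P[bar&dark]; print(' bar',len(q))
    if len(q)>20:
        print(np.round(q.mean(0),4),np.round(np.percentile(q,[2,98],0),4).tolist())
c=cloud(t)
for uv in((388,240),(382,208),(396,268),(230,240),(224,298),(217,181),(410,230),(400,285)): print(uv,np.round(c[uv[1],uv[0]],4))
im=t['image'][175:300,335:440]; cv2.imwrite('pics/crop1.png',np.hstack([cv2.resize(im[...,::-1],None,fx=4.5,fy=4.5,interpolation=cv2.INTER_CUBIC)]))
```

```text
bench [215.8 179.7] [  7   6  18  18 251] [[0.65   0.1368 0.05  ]]
bench [199.8 293.2] [  5   4  20  19 284] [[0.6488 0.1388 0.05  ]]
 tri [0.6506 0.1373 0.0469] [0.6507 0.1373 0.0469]
carr [383.6 204.5] [ 10   6  18  18 265] [[ 0.6032 -0.1756  0.055 ]]
carr [312.5 189.1] [  5   5  16  14 180] [[ 0.6007 -0.1716  0.055 ]]
 tri [ 0.604  -0.1763  0.0499] [ 0.6035 -0.1766  0.0498]
top table z -0.0002751124753848089
 bar 475
[ 0.5366 -0.1709  0.1019] [[0.4302, -0.2333, 0.0845], [0.5578, 0.1329, 0.1079]]
scene table z -0.0006280315484167298
 bar 487
[ 0.5113 -0.0895  0.0949] [[0.4128, -0.2296, 0.0758], [0.5547, 0.1368, 0.1059]]
(388, 240) [ 0.533  -0.1768  0.0969]
(382, 208) [ 0.5956 -0.1716  0.0619]
(396, 268) [ 0.4877 -0.2058  0.0032]
(230, 240) [0.5318 0.1021 0.1036]
(224, 298) [0.4303 0.113  0.0918]
(217, 181) [0.6464 0.1337 0.0556]
(410, 230) [ 0.55   -0.215   0.1051]
(400, 285) [ 0.4548 -0.2124  0.008 ]
```

View pics/crop1.png

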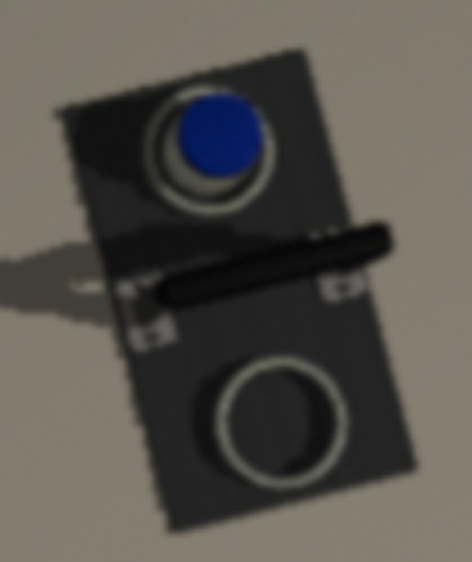

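The crop shows the carrier plate corners (crop px) at about (58,110), (303,52), (415,468) and (172,528). The free ring is centred at about (282,422) and the full ring at (208,150), with the bar running from (170,290) to (385,240).

Run:
```python
from h import *
L=lambda n:dict(np.load(f'/tmp/{n}.npz'))
t,s=L('top'),L('scene')
k=lambda a:np.array(a,float)/4.5+[335,175]-.4
c=onz(t,k([(58,110),(303,52),(415,468),(172,528)]),.005)
print('plate corners',np.round(c[:,:2],4).tolist(),'centre',c.mean(0))
ax=(c[2]+c[3]-c[0]-c[1])/2; print('len',np.hypot(*ax[:2]),'wid',np.hypot(*(c[1]+c[2]-c[0]-c[3])[:2]/2),'yaw x',np.degrees(np.arctan2(ax[1],ax[0])))
ay=(c[1]+c[2]-c[0]-c[3])/2; print('y-ish dir',np.degrees(np.arctan2(ay[1],ay[0])))
r=onz(t,k([(282,422),(208,150)]),.019); print('rings',np.round(r,4).tolist()); a=r[0]-r[1]; print(np.hypot(*a[:2]),np.degrees(np.arctan2(a[1],a[0])), r.mean(0))
for im in(t,s):
    P=cloud(im); m=(np.hypot(P[...,0]-.535,P[...,1]+.19)<.07)&(P[...,2]>.08)&(P[...,2]<.112)
    m&=(im['image'].max(2)<70)
    q=P[m]; rc=cv2.minAreaRect(np.float32(q[:,:2])); d=np.linalg.svd(q[:,:2]-q[:,:2].mean(0))[2][0]
    print('bar',len(q),rc,'dir',np.degrees(np.arctan2(d[1],d[0])))
    if im is t:
        g=onz(t,np.argwhere(m)[:,::-1],.104); rc=cv2.minAreaRect(np.float32(g[:,:2])); print(' barTop onz',rc)
# bystanders: point clouds extents
P=cloud(t)
for nm,x,y,rr in(('flask',.54,.10,.06),('drop',.43,.11,.055),('jar',.65,.137,.04)):
  for n,P in(('t',cloud(t)),('s',cloud(s))):
    q=P[(np.hypot(P[...,0]-x,P[...,1]-y)<rr)&(P[...,2]>.01)]; print(nm,n,np.round(np.percentile(q,[1,50,99],0),3).tolist())
# other obstacles near: tall things near jar and carrier
P=cloud(t); q=P[(P[...,2]>.03)&(P[...,0]>.3)&(P[...,0]<.8)&(np.abs(P[...,1])<.35)]
key=np.unique(np.round(q[:,:2]/.05).astype(int),axis=0)
print([(round(a*.05,2),round(b*.05,2),round(float(q[(np.round(q[:,:2]/.05)==[a,b]).all(1),2].max()),2)) for a,b in key])
```

```text
plate corners [[0.6215, -0.1125], [0.6475, -0.2193], [0.4671, -0.2653], [0.4417, -0.1602]] centre [ 0.54444464 -0.18932606  0.005     ]
len 0.18615282328313631 wid 0.10903191589532817 yaw x -165.40904383491872
y-ish dir -76.3497705661737
rings [[0.4862, -0.2056, 0.019], [0.6022, -0.1753, 0.019]]
0.11988024603016675 -165.36487766147482 [ 0.54421268 -0.19049191  0.019     ]
bar 444 ((0.5438194870948792, -0.1905166208744049), (0.014349136501550674, 0.09536389261484146), 14.782575607299805) dir -75.20501039145684
 barTop onz ((0.5427635312080383, -0.18884828686714172), (0.01485203392803669, 0.0966469794511795), 14.838094711303711)
bar 312 ((0.5418506264686584, -0.18498794734477997), (0.013877972029149532, 0.09329460561275482), 13.605637550354004) dir 103.39379582640288
flask t [[0.508, 0.082, 0.011], [0.532, 0.105, 0.047], [0.563, 0.138, 0.108]]
flask s [[0.507, 0.097, 0.011], [0.529, 0.124, 0.049], [0.556, 0.144, 0.107]]
drop t [[0.405, 0.095, 0.013], [0.427, 0.114, 0.067], [0.45, 0.141, 0.137]]
drop s [[0.402, 0.107, 0.012], [0.421, 0.132, 0.064], [0.447, 0.146, 0.133]]
jar t [[0.631, 
[... 1992 characters left out ...]
0.05), 0.1), (np.float64(0.75), np.float64(0.0), 0.11), (np.float64(0.75), np.float64(0.1), 0.11), (np.float64(0.75), np.float64(0.15), 0.16), (np.float64(0.75), np.float64(0.2), 0.12), (np.float64(0.75), np.float64(0.25), 0.09), (np.float64(0.75), np.float64(0.3), 0.15), (np.float64(0.75), np.float64(0.35), 0.1), (np.float64(0.8), np.float64(-0.25), 0.11), (np.float64(0.8), np.float64(-0.2), 0.16), (np.float64(0.8), np.float64(-0.15), 0.12), (np.float64(0.8), np.float64(-0.05), 0.11), (np.float64(0.8), np.float64(0.0), 0.1), (np.float64(0.8), np.float64(0.15), 0.1), (np.float64(0.8), np.float64(0.25), 0.1), (np.float64(0.8), np.float64(0.3), 0.15), (np.float64(0.8), np.float64(0.35), 0.11)]
```

```bash
cat >> h.py <<'E'
from scipy.spatial.transform import Rotation as R
def togo(x,y,z,yaw):
    "remaining shift in tool axes and turn for tool down with tool-y at yaw deg (mod 180)"
    st=manip.sense(); Rt=R.from_quat(st['tool_rot']); M=Rt.as_matrix()
    best=None
    for k in(0,180):
        a=np.radians(yaw+k); Y=np.array([np.cos(a),np.sin(a),0]); Z=np.array([0,0,-1.]); X=np.cross(Y,Z)
        w=(Rt.inv()*R.from_matrix(np.c_[X,Y,Z])).as_rotvec(degrees=True)
        if best is None or np.linalg.norm(w)<np.linalg.norm(best): best=w
    d=np.array([x,y,z])-st['tcp_pos']
    print('t',round(st['t'],2),'tcp',np.round(st['tcp_pos'],4),'q',np.round(st['q'],2),'F',np.round(st['force'],1),'gap',round(st['finger_gap'],3),round(st['gripper_force'],1))
    print(' world d',np.round(d,4),'tool shift',np.round(M.T@d,4),'turn',np.round(best,2))
E
python3 - <<'E'
from h import *
L=lambda n:dict(np.load(f'/tmp/{n}.npz'))
J=np.array([.650,.137])
for n in('top','scene'):
    P=cloud(L(n)); q=P[(P[...,2]>.012)]; d=q[:,:2]-J; r=np.hypot(*d.T); a=np.degrees(np.arctan2(d[:,1],d[:,0]))
    for lo in range(-180,180,30):
        m=(a>=lo)&(a<lo+30)&(r>.03)&(r<.15)
        if m.sum()>5:
            i=np.argsort(r[m])[5]; print(n,lo,'r',round(r[m][i],3),'z',round(q[m][i,2],3), 'r(z>.08)',np.round(np.sort(r[m&(q[:,2]>.08)])[5:6],3))
togo(.65,.137,.15,-75.3)
E
```

```text
top -180 r 0.09 z 0.02 r(z>.08) [0.099]
top -30 r 0.066 z 0.052 r(z>.08) [0.067]
top 0 r 0.064 z 0.095 r(z>.08) [0.065]
top 30 r 0.047 z 0.034 r(z>.08) [0.05]
top 60 r 0.047 z 0.037 r(z>.08) [0.049]
top 90 r 0.143 z 0.116 r(z>.08) [0.143]
top 120 r 0.132 z 0.013 r(z>.08) [0.133]
top 150 r 0.116 z 0.021 r(z>.08) []
scene -180 r 0.091 z 0.031 r(z>.08) [0.099]
scene -30 r 0.064 z 0.059 r(z>.08) [0.067]
scene 0 r 0.062 z 0.07 r(z>.08) [0.064]
scene 30 r 0.056 z 0.117 r(z>.08) [0.056]
scene 60 r 0.05 z 0.08 r(z>.08) [0.052]
scene 120 r 0.14 z 0.113 r(z>.08) [0.14]
scene 150 r 0.099 z 0.015 r(z>.08) []
t 0.1 tcp [ 0.2246 -0.5826  0.2444] q [-1.38  0.53  1.43 -0.    1.18 -0.18] F [-0.2 -0.8 -0.4] gap 0.998 0.0
 world d [ 0.4254  0.7196 -0.0944] tool shift [ 0.6556 -0.5183  0.0957] turn [-0.12 -0.01  6.37]
```

Run:
```python
from h import *
L=lambda n:dict(np.load(f'/tmp/{n}.npz'))
J=np.array([.650,.137])
q=np.vstack([cloud(L(n)).reshape(-1,3) for n in('top','scene')]); q=q[q[:,2]>.012]
d=q[:,:2]-J; r=np.hypot(*d.T); q,d=q[(r>.03)&(r<.2)],d[(r>.03)&(r<.2)]
for yaw in range(-80,101,10):
    a=np.radians(yaw); y=d@[np.cos(a),np.sin(a)]; x=d@[np.sin(a),-np.cos(a)]
    b=q[:,2]>.085
    cb=np.maximum(abs(y)-.0425,abs(x)-.0425)[b]; cb2=np.maximum(abs(y)-.0425,abs(x)-.038)[b]; cf=np.maximum(abs(y)-.047,abs(x)-.013)
    f=lambda v:round(float(np.sort(v)[4])*1000,1)
    print(yaw,'body',f(cb),f(cb2),'finger',f(cf))
```

```text
-80 body -5.1 -3.2 finger 5.4
-70 body -6.1 -3.4 finger 12.1
-60 body -4.0 -0.0 finger 21.4
-50 body 1.7 6.2 finger 28.0
-40 body 3.8 6.7 finger 23.6
-30 body 5.1 6.2 finger 15.3
-20 body 7.2 10.9 finger 11.2
-10 body 2.6 7.1 finger 11.3
0 body -3.2 0.9 finger 13.9
10 body -5.1 -2.3 finger 13.7
20 body -6.1 -3.4 finger 6.3
30 body -4.0 -3.1 finger 1.9
40 body 1.7 1.7 finger -0.2
50 body 3.8 5.7 finger -0.9
60 body 5.1 7.6 finger -0.5
70 body 7.2 7.2 finger -1.0
80 body 2.6 2.6 finger -1.0
90 body -3.2 -1.8 finger 1.5
100 body -5.1 -3.2 finger 5.4
```

drive_tool --pt "0 0 0 0 0 -7.3 0.4" --pt "0 0 0 0 0 -7.3 0.4" --pt "0 0 0 0 0 -7.3 0.4" --pt "0 0 0 0 0 -7.3 0.4" --pt "0 0 0 0 0 -7.3 0.4" --pt "0 0 0 0 0 -7.4 0.4" --pt "0 0 0 0 0 0 0.4"

```text
t: 0.8
tcp_pos: [0.2247, -0.5828, 0.2448]
tool_rot: [0.844, 0.537, 0.0, -0.001]
force: [0.5, -0.1, -0.5]
finger_gap: 0.703
gripper_force: 0.0
```

```bash
python3 -c "
from h import *
togo(.649,.1345,.24,-25)"
```

```text
t 0.8 tcp [ 0.2247 -0.5828  0.2448] q [-1.38  0.53  1.43 -0.    1.18 -0.94] F [ 0.5 -0.1 -0.5] gap 0.703 0.0
 world d [ 0.4243  0.7173 -0.0048] tool shift [0.8295 0.0809 0.0055] turn [-0.04 -0.06 -0.04]
```

drive_tool --pt "0.02 0.002 0 0 0 0 0.4" --pt "0.04 0.004 0 0 0 0 0.4" --pt "0.04 0.004 0 0 0 0 0.4" --pt "0.04 0.004 0 0 0 0 0.4" --pt "0.04 0.004 0 0 0 0 0.4" --pt "0.04 0.004 0 0 0 0 0.4" --pt "0.04 0.004 0 0 0 0 0.4" --pt "0.04 0.004 0 0 0 0 0.4" --pt "0.04 0.004 0 0 0 0 0.4" --pt "0.04 0.004 0 0 0 0 0.4"

```text
t: 1.8
tcp_pos: [0.4205, -0.2534, 0.2453]
tool_rot: [0.844, 0.536, 0.0, -0.0]
force: [1.2, -0.5, 0.6]
finger_gap: 0.703
gripper_force: 0.0
```

drive_tool --pt "0.04 0.004 0 0 0 0 0.4" --pt "0.04 0.004 0 0 0 0 0.4" --pt "0.04 0.004 0 0 0 0 0.4" --pt "0.04 0.004 0 0 0 0 0.4" --pt "0.04 0.004 0 0 0 0 0.4" --pt "0.04 0.004 0 0 0 0 0.4" --pt "0.04 0.004 0 0 0 0 0.4" --pt "0.04 0.004 0 0 0 0 0.4" --pt "0.04 0.004 0 0 0 0 0.4" --pt "0.03 0.003 0 0 0 0 0.4"

```text
t: 2.8
tcp_pos: [0.6211, 0.0843, 0.245]
tool_rot: [0.844, 0.536, 0.0, -0.0]
force: [0.3, -0.5, -0.3]
finger_gap: 0.701
gripper_force: 0.0
```

drive_tool --pt "0.02 0.002 0 0 0 0 0.4" --pt "0 0 0 0 0 0 0.4" --pt "0 0 0 0 0 0 0.4"

```text
t: 3.1
tcp_pos: [0.63, 0.0992, 0.2448]
tool_rot: [0.844, 0.537, -0.001, -0.0]
force: [-0.5, 0.0, 0.0]
finger_gap: 0.696
gripper_force: 0.0
```

```bash
python3 -c "
from h import *
togo(.649,.1345,.034,-25)
s=snap('scene'); cv2.imwrite('pics/s2.png',s['image'][...,::-1])"
```

```text
t 3.1 tcp [0.63   0.0992 0.2448] q [-0.02  0.55  1.4  -0.    1.2   0.42] F [-0.5  0.   0. ] gap 0.696 0.0
 world d [ 0.019   0.0353 -0.2108] tool shift [0.0402 0.0025 0.2107] turn [-0.06  0.07 -0.07]
```

View pics/s2.png

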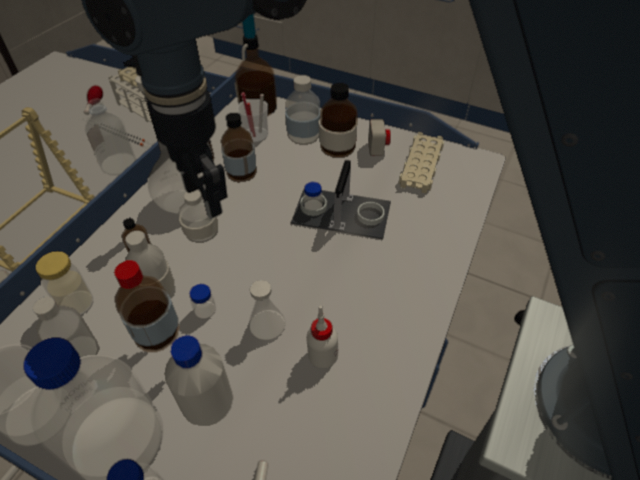

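The gripper hangs at about (205,190), still high above the bench, and nothing has been disturbed. The way down to the jar at (202,295) is free.

drive_tool --pt "0.02 0.001 0 0 0 0 0.4" --pt "0.02 0.0015 0.01 0 0 0 0.4" --pt "0 0 0.03 0 0 0 0.4" --pt "0 0 0.03 0 0 0 0.4" --pt "0 0 0.02 0 0 0 0.4" --pt "0 0 0.01 0 0 0 0.4" --pt "0 0 0 0 0 0 0.4" --pt "0 0 0 0 0 0 0.4"

```text
t: 3.95
tcp_pos: [0.6503, 0.1343, 0.1458]
tool_rot: [0.844, 0.537, 0.0, 0.0]
force: [-0.2, -0.3, -0.1]
finger_gap: 0.7
gripper_force: 0.0
```

```bash
python3 -c "
from h import *
togo(.649,.1345,.034,-25)
s=snap('scene'); t=snap('top')
a=cv2.resize(s['image'][180:340,90:290],None,fx=2.4,fy=2.4,interpolation=cv2.INTER_CUBIC)
b=cv2.resize(t['image'][110:270,140:270],None,fx=2.4,fy=2.4,interpolation=cv2.INTER_CUBIC)
cv2.imwrite('pics/c3.png',np.hstack([a,b])[...,::-1])"
```

```text
t 3.95 tcp [0.6503 0.1343 0.1458] q [ 0.04  0.69  1.41 -0.    1.03  0.47] F [-0.2 -0.3 -0.1] gap 0.7 0.0
 world d [-0.0013  0.0002 -0.1118] tool shift [-0.0004 -0.0014  0.1118] turn [ 0.06 -0.03 -0.05]
```

View pics/c3.png

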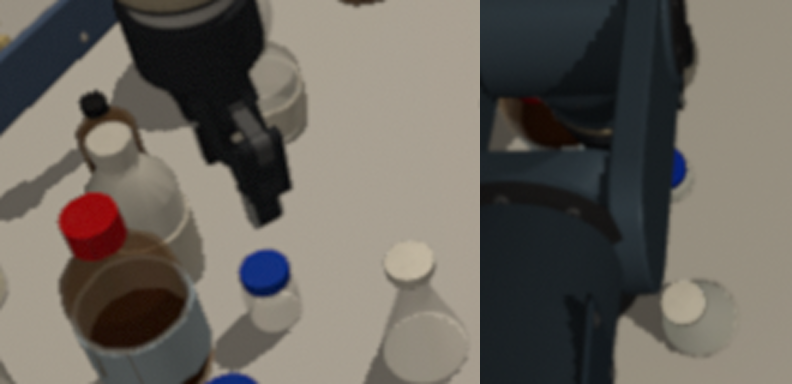

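The fingers at crop (262,215) point straight down at the jar lid at (267,272). The red-capped bottle at (93,225) is clear to one side.

drive_tool --pt "0 -0.001 0.015 0 0 0 0.4" --pt "0 0 0.02 0 0 0 0.4" --pt "0 0 0.02 0 0 0 0.4" --pt "0 0 0.015 0 0 0 0.4" --pt "0 0 0.01 0 0 0 0.4" --pt "0 0 0 0 0 0 0.4"

```text
t: 4.65
tcp_pos: [0.6477, 0.1348, 0.0635]
tool_rot: [0.844, 0.537, -0.001, -0.001]
force: [0.3, -0.6, 0.3]
finger_gap: 0.7
gripper_force: 0.0
```

drive_tool --pt "0 0 0.01 0 0 0 0.4" --pt "0 0 0.01 0 0 0 0.4" --pt "0 0 0.007 0 0 0 0.4" --pt "0 0 0.005 0 0 0 0.4" --pt "0 0 0 0 0 0 0.4" --pt "0 0 0 0 0 0 0.4"

```text
t: 5.25
tcp_pos: [0.6489, 0.1349, 0.0333]
tool_rot: [0.844, 0.537, 0.0, 0.0]
force: [0.5, 0.2, 0.2]
finger_gap: 0.699
gripper_force: 0.0
```

```bash
python3 -c "
from h import *
togo(.649,.1345,.033,-25)
s=snap('scene')
a=cv2.resize(s['image'][180:340,90:290],None,fx=3.5,fy=3.5,interpolation=cv2.INTER_CUBIC)
cv2.imwrite('pics/c4.png',a[...,::-1])"
```

```text
t 5.25 tcp [0.6489 0.1349 0.0333] q [0.04 0.85 1.46 0.   0.83 0.47] F [0.5 0.2 0.2] gap 0.699 0.0
 world d [ 0.0001 -0.0004 -0.0003] tool shift [-0.0003  0.0002  0.0003] turn [ 0.   -0.   -0.03]
```

View pics/c4.png

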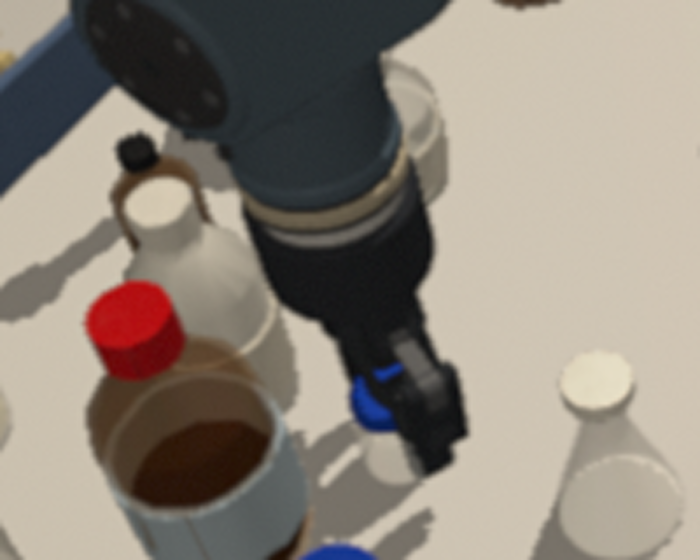

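The fingers straddle the jar (lid at about (375,400)), so I'll close on it gently.

drive_tool --pt "0 0 0 0 0 0 0.1" --pt "0 0 0 0 0 0 -0.1" --pt "0 0 0 0 0 0 -0.2" --pt "0 0 0 0 0 0 -0.3" --pt "0 0 0 0 0 0 -0.5" --pt "0 0 0 0 0 0 -1" --pt "0 0 0 0 0 0 -1" --pt "0 0 0 0 0 0 -1" --newtons 30

```text
t: 6.1
tcp_pos: [0.649, 0.135, 0.034]
tool_rot: [0.844, 0.537, 0.0, 0.0]
force: [-1.4, 0.6, 5.4]
finger_gap: 0.434
gripper_force: 30.5
```

drive_tool --pt "0 0 -0.005 0 0 0 -1" --pt "0 0 -0.015 0 0 0 -1" --pt "0 0 -0.03 0 0 0 -1" --pt "0 0 -0.04 0 0 0 -1" --pt "0 0 -0.04 0 0 0 -1" --pt "0 0 -0.03 0 0 0 -1" --pt "0 0 -0.02 0 0 0 -1" --pt "0 0 0 0 0 0 -1"

```text
t: 6.9
tcp_pos: [0.6511, 0.1349, 0.218]
tool_rot: [0.843, 0.537, 0.004, 0.002]
force: [0.3, 0.4, 0.1]
finger_gap: 0.434
gripper_force: 30.2
```

```bash
python3 -c "
from h import *
togo(.4862,-.2056,.20,-75.3)
s=snap('scene')
a=cv2.resize(s['image'][130:340,90:290],None,fx=2.8,fy=2.8,interpolation=cv2.INTER_CUBIC)
cv2.imwrite('pics/c5.png',a[...,::-1])"
```

```text
t 6.9 tcp [0.6511 0.1349 0.218 ] q [ 0.04  0.61  1.36 -0.    1.17  0.47] F [0.3 0.4 0.1] gap 0.434 30.2
 world d [-0.1649 -0.3405 -0.018 ] tool shift [-0.3784 -0.0055  0.0165] turn [ 0.33 -0.41 50.27]
```

View pics/c5.png

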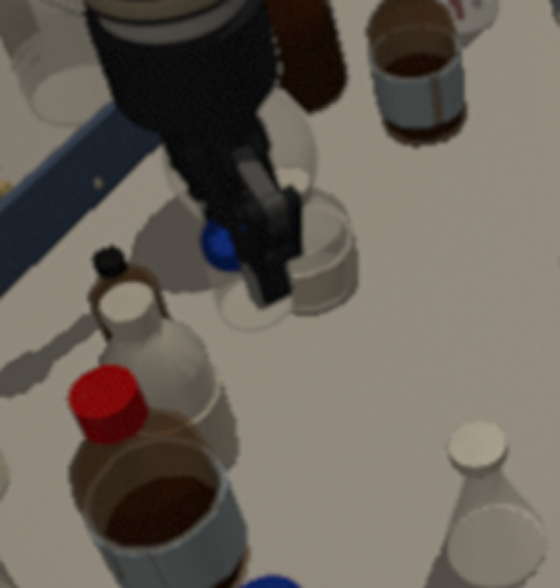

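The jar is held between the fingers at (225,245)–(265,300) in the crop, clear of the worktop.

drive_tool --pt "-0.02 -0.001 0 0 0 0 -1" --pt "-0.04 0 0 0 0 0 -1" --pt "-0.045 -0.001 0 0 0 0 -1" --pt "-0.045 0 0 0 0 0 -1" --pt "-0.045 -0.001 0 0 0 0 -1" --pt "-0.045 0 0 0 0 0 -1" --pt "-0.045 -0.001 0 0 0 0 -1" --pt "-0.045 0 0 0 0 0 -1" --pt "-0.035 -0.001 0 0 0 0 -1" --pt "-0.012 0 0 0 0 0 -1"

```text
t: 7.95
tcp_pos: [0.4825, -0.2069, 0.2117]
tool_rot: [0.845, 0.535, -0.001, -0.001]
force: [0.1, -0.4, -0.6]
finger_gap: 0.437
gripper_force: 30.2
```

drive_tool --pt "0 0 0 0 0 5 -1" --pt "0 0 0 0 0 8.2 -1" --pt "0 0 0 0 0 8.2 -1" --pt "0 0 0 0 0 8.2 -1" --pt "0 0 0 0 0 8.2 -1" --pt "0 0 0 0 0 8 -1" --pt "0 0 0 0 0 4.5 -1" --pt "0 0 0 0 0 0 -1" --pt "0 0 0 0 0 0 -1"

```text
t: 8.85
tcp_pos: [0.4845, -0.2038, 0.2125]
tool_rot: [0.992, 0.129, -0.001, -0.001]
force: [0.4, 0.2, 0.2]
finger_gap: 0.431
gripper_force: 30.2
```

Run:
```python
from h import *
togo(.4862,-.2056,.10,-75.3)
s=snap('scene');t=snap('top'); p=manip.sense()['tcp_pos']
M=R.from_quat(manip.sense()['tool_rot']).as_matrix()
def blue(im):
    h=cv2.cvtColor(im['image'],cv2.COLOR_RGB2HSV); m=cv2.inRange(h,(105,150,50),(130,255,255)); P=cloud(im)
    return m>0,P
for im in(t,s):
    m,P=blue(im); k=m&(np.hypot(P[...,0]-p[0],P[...,1]-p[1])<.05)&(P[...,2]>.15)
    print('lid px',k.sum()); 
    if k.sum()>5:
        vu=np.argwhere(k); q=P[k]; print(' px range',vu.min(0),vu.max(0),'pts',np.round(np.percentile(q,[2,50,98],0),4).tolist(),' tool frame',np.round((np.median(q,0)-p)@M,4), 'onz',np.round(onz(im,vu[:,::-1].mean(0),p[2]+.015),4))
crop=lambda im,u,v,n,f:cv2.resize(im['image'][v:v+n,u:u+n],(f,f),interpolation=cv2.INTER_CUBIC)
cv2.imwrite('pics/c6.png',np.hstack([crop(s,250,90,200,400),crop(t,300,150,180,400)])[...,::-1])
```

```text
t 8.85 tcp [ 0.4845 -0.2038  0.2125] q [-0.61  0.44  1.71  0.    0.99  0.7 ] F [0.4 0.2 0.2] gap 0.431 30.2
 world d [ 0.0017 -0.0018 -0.1125] tool shift [0.0013 0.0024 0.1125] turn [-0.09  0.06  0.11]
lid px 0
lid px 17
 px range [120 369] [125 388] pts [[0.4647, -0.2135, 0.231], [0.4714, -0.2031, 0.2329], [0.5019, -0.1782, 0.2552]]  tool frame [-0.0126 -0.0044 -0.02  ] onz [[ 0.48   -0.2119  0.2278]]
```

View pics/c6.png

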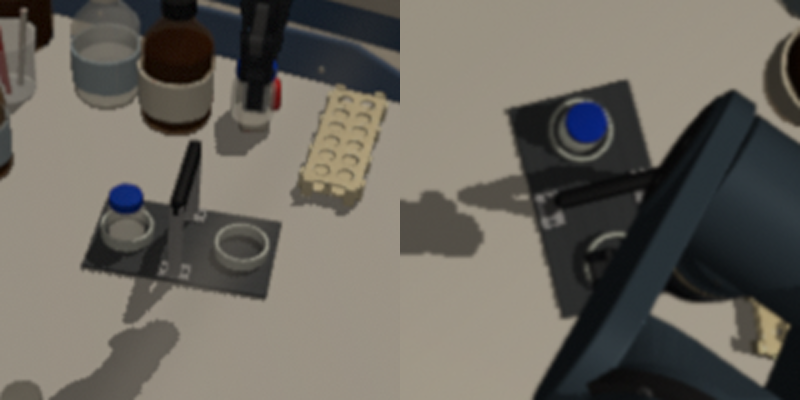

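In the scene half of the crop the jar hangs upright in the fingers at (253,95). The free ring is at (241,246), i.e. full-image px (370.5,213).

drive_tool --pt "0 0.001 0.01 0 0 0 -1" --pt "0 0.001 0.03 0 0 0 -1" --pt "0 0 0.035 0 0 0 -1" --pt "0 0 0.03 0 0 0 -1" --pt "0 0 0.02 0 0 0 -1" --pt "0 0 0.01 0 0 0 -1" --pt "0 0 0 0 0 0 -1" --pt "0 0 0 0 0 0 -1"

```text
t: 9.75
tcp_pos: [0.4857, -0.2068, 0.0786]
tool_rot: [0.992, 0.128, 0.0, 0.0]
force: [1.0, 0.0, -0.3]
finger_gap: 0.434
gripper_force: 30.2
```

Run:
```python
from h import *
s0=dict(np.load('/tmp/scene.npz'))  # view before descent
print('ring scene',np.round(onz(s0,[(370.4,212.7)],.019),4))
togo(.4842,-.2062,.04,-75.3)
s=snap('scene')
cv2.imwrite('pics/c7.png',cv2.resize(s['image'][150:270,290:430],None,fx=5,fy=5,interpolation=cv2.INTER_CUBIC)[...,::-1])
```

```text
ring scene [[ 0.4829 -0.198   0.019 ]]
t 9.75 tcp [ 0.4857 -0.2068  0.0786] q [-0.61  0.66  1.81  0.    0.67  0.7 ] F [ 1.   0.  -0.3] gap 0.434 30.2
 world d [-0.0015  0.0006 -0.0386] tool shift [-0.0013 -0.001   0.0386] turn [ 0.04 -0.03 -0.02]
```

View pics/c7.png

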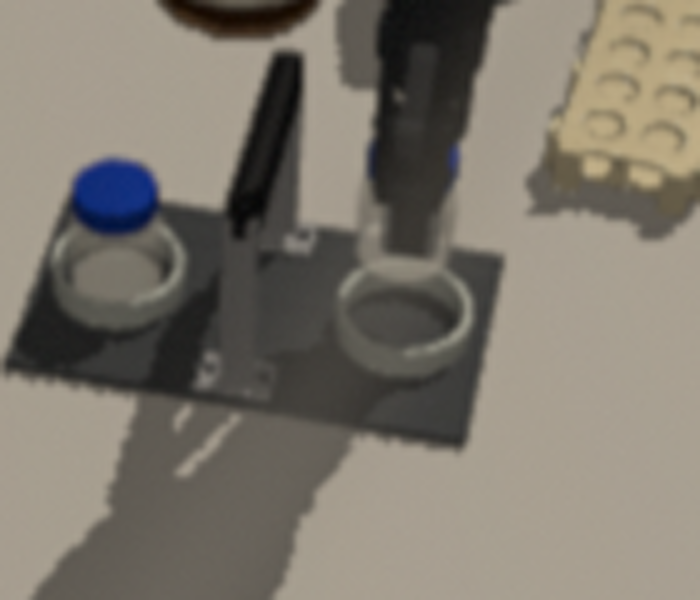

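The scene crop shows the jar hanging just above the free ring, whose rim is centred at about crop (403,310). The jar's bottom is near (400,260). The eyeballed scene ring position differs from the top view's, so I'll fit rings and plate from depth.

Run:
```python
from h import *
from scipy.optimize import least_squares
s=dict(np.load('/tmp/scene.npz')); t=dict(np.load('/tmp/top.npz'))
def fit(P,c0,zr,r0,rmax=.04,lo=.02):
    d=np.hypot(P[...,0]-c0[0],P[...,1]-c0[1]); q=P[(d<rmax)&(d>lo)&(P[...,2]>zr[0])&(P[...,2]<zr[1])]
    if len(q)<10: return len(q)
    f=least_squares(lambda p:np.hypot(q[:,0]-p[0],q[:,1]-p[1])-r0,c0,loss='soft_l1',f_scale=.001)
    return len(q),np.round(f.x,4),'rms',round(float(np.sqrt(np.mean(f.fun**2)))*1000,2)
for n,im in(('s',s),('t',t)):
    P=cloud(im)
    for nm,c in(('free',(.485,-.203)),('full',(.602,-.174))):
        print(n,nm,fit(P,c,(.012,.023),.026),fit(P,c,(.015,.019),.026))
P=cloud(s)
def proj(im,X):
    E=np.linalg.inv(im['extrinsics']); c=np.atleast_2d(X)@E[:3,:3].T+E[:3,3]; p=np.c_[c[:,0],-c[:,1]]/-c[:,2:]
    f=240/np.tan(np.radians(float(im['fov_y']))/2); p=p*(1+float(im['k1'])*(p**2).sum(1,keepdims=True)); return p*f+[float(im['cx']),float(im['cy'])]
h=cv2.cvtColor(s['image'],cv2.COLOR_RGB2HSV); m=cv2.inRange(h,(105,130,40),(130,255,255))
m[:170]=0;m[200:]=0;m[:,:355]=0;m[:,390:]=0
vu=np.argwhere(m>0); print('held lid px u',vu[:,1].min(),vu[:,1].max(),'v',vu[:,0].min(),vu[:,0].max())
p=manip.sense()['tcp_pos']; th=np.linspace(0,2*np.pi,60)
j=p+[.002,.0006,0]
for z in(.011,.021): 
  e=proj(s,np.c_[j[0]+.02*np.cos(th),j[1]+.02*np.sin(th),np.full(60,p[2]+z)]); print('pred lid circle z',z,np.round(e.min(0),1),np.round(e.max(0),1))
for c in((.4862,-.2056),(.4829,-.198)):
  e=proj(s,np.c_[c[0]+.0275*np.cos(th),c[1]+.0275*np.sin(th),np.full(60,.019)]); print('ring',c,np.round(e.min(0),1),np.round(e.max(0),1))
# tray plate in scene: dark pixels at z~.005
d=(s['image'].max(2)<75)&(abs(P[...,2]-.005)<.006)&(np.hypot(P[...,0]-.544,P[...,1]+.19)<.14)
mm=cv2.morphologyEx(d.astype('uint8'),cv2.MORPH_OPEN,np.ones((3,3)))
g=onz(s,np.argwhere(mm>0)[:,::-1],.005); print('plate scene',cv2.minAreaRect(np.float32(g[:,:2])))
```

```text
s free (149, array([ 0.4851, -0.2027]), 'rms', 1.16) (88, array([ 0.4851, -0.2028]), 'rms', 1.21)
s full (126, array([ 0.6012, -0.1733]), 'rms', 1.91) (73, array([ 0.6012, -0.1734]), 'rms', 1.73)
t free (43, array([ 0.485 , -0.2054]), 'rms', 1.64) (14, array([ 0.4848, -0.2051]), 'rms', 0.81)
t full (126, array([ 0.6018, -0.1761]), 'rms', 1.37) (53, array([ 0.6017, -0.1763]), 'rms', 0.99)Traceback (most recent call last):
  File "<stdin>", line 19, in <module>
    return umr_minimum(a, axis, None, out, keepdims, initial, where)
ValueError: zero-size array to reduction operation minimum which has no identity
```

Run:
```python
from h import *
s=dict(np.load('/tmp/scene.npz'))
def proj(im,X):
    E=np.linalg.inv(im['extrinsics']); c=np.atleast_2d(X)@E[:3,:3].T+E[:3,3]; p=np.c_[c[:,0],-c[:,1]]/-c[:,2:]
    f=240/np.tan(np.radians(float(im['fov_y']))/2); p=p*(1+float(im['k1'])*(p**2).sum(1,keepdims=True)); return p*f+[float(im['cx']),float(im['cy'])]
p=manip.sense()['tcp_pos']; j=p+[.002,.0006,0]; th=np.linspace(0,2*np.pi,60)
C=lambda c,r,z:proj(s,np.c_[c[0]+r*np.cos(th),c[1]+r*np.sin(th),np.full(60,z)])
for nm,e in(('lid',C(j,.02,p[2]+.02)),('lidlow',C(j,.02,p[2]+.01)),('base',C(j,.02,p[2]-.034)),('ring top-est',C((.485,-.2054),.0275,.019)),('ring sc-est',C((.485,-.2028),.0275,.019))):
    print(nm,'crop px',np.round((e.min(0)-[290,150]+.5)*5),np.round((e.max(0)-[290,150]+.5)*5))
h=s['image'].astype(int)[170:200,355:392]; b=(h[...,2]-h[...,0]>25); vu=np.argwhere(b); print(len(vu)); 
for v in range(30):
    u=np.where(b[v])[0]
    if len(u): print(v+170,u.min()+355,u.max()+355,end='; ')
# ring rim brightness columns
print()
g=cv2.cvtColor(s['image'],cv2.COLOR_RGB2GRAY); print(g[213,350:392].tolist()); print(g[198:230,371].tolist())
```

```text
lid crop px [364. 115.] [469. 184.]
lidlow crop px [362. 135.] [466. 204.]
base crop px [356. 218.] [456. 287.]
ring top-est crop px [339. 256.] [475. 351.]
ring sc-est crop px [337. 260.] [473. 356.]
6
180 380 381; 181 380 381; 182 380 380; 183 380 380; 
[69, 71, 71, 72, 72, 71, 71, 81, 91, 87, 77, 76, 76, 77, 76, 77, 75, 77, 75, 76, 74, 75, 74, 72, 73, 69, 60, 53, 49, 46, 48, 64, 108, 147, 111, 70, 60, 70, 110, 151, 161, 160]
[55, 55, 66, 103, 133, 136, 133, 127, 106, 82, 65, 60, 62, 71, 75, 75, 73, 72, 71, 71, 73, 90, 117, 105, 93, 90, 88, 68, 51, 50, 62, 67]
```

drive_tool --pt "-0.002 -0.002 0 0 0 0 -1" --pt "0 0 0.006 0 0 0 -1" --pt "0 0 0.008 0 0 0 -1" --pt "0 0 0.008 0 0 0 -1" --pt "0 0 0.006 0 0 0 -1" --pt "0 0 0.002 0 0 0 -1" --pt "0 0 0 0 0 0 -1"

```text
t: 10.5
tcp_pos: [0.4826, -0.205, 0.0477]
tool_rot: [0.992, 0.128, -0.0, -0.0]
force: [-0.0, -1.0, -0.4]
finger_gap: 0.434
gripper_force: 30.2
```

drive_tool --pt "0 0 0.002 0 0 0 -1" --pt "0 0 0.002 0 0 0 -1" --pt "0 0 0.001 0 0 0 -1" --pt "0 0 0 0 0 0 -1"

```text
t: 10.9
tcp_pos: [0.4828, -0.2051, 0.0433]
tool_rot: [0.992, 0.128, -0.0, -0.0]
force: [-0.6, 0.2, -0.8]
finger_gap: 0.435
gripper_force: 30.2
```

drive_tool --pt "0 0 0.001 0 0 0 -1" --pt "0 0 0.001 0 0 0 -1" --pt "0 0 0.001 0 0 0 -1" --pt "0 0 0 0 0 0 -1"

```text
t: 11.3
tcp_pos: [0.4828, -0.2051, 0.0402]
tool_rot: [0.992, 0.128, -0.0, -0.0]
force: [0.2, -1.4, -0.8]
finger_gap: 0.438
gripper_force: 30.2
```

drive_tool --pt "0 0 0.0005 0 0 0 -1" --pt "0 0 0.0005 0 0 0 -1" --pt "0 0 0 0 0 0 -1"

```text
t: 11.6
tcp_pos: [0.4828, -0.2051, 0.0393]
tool_rot: [0.992, 0.128, -0.0, -0.0]
force: [0.0, -0.4, -1.3]
finger_gap: 0.431
gripper_force: 30.2
```

drive_tool --pt "0 0 0.0005 0 0 0 -1" --pt "0 0 0.0005 0 0 0 -1" --pt "0 0 0 0 0 0 -1"

```text
t: 11.9
tcp_pos: [0.483, -0.2051, 0.039]
tool_rot: [0.992, 0.128, 0.0, 0.0]
force: [-0.7, 0.6, 5.2]
finger_gap: 0.434
gripper_force: 30.7
```

Run:
```python
from h import *
togo(.483,-.2046,.039,-75.3)
s=snap('scene'); cv2.imwrite('pics/c8.png',cv2.resize(s['image'][150:270,290:430],None,fx=5,fy=5,interpolation=cv2.INTER_CUBIC)[...,::-1])
for _ in range(3): print(np.round(manip.sense()['force'],2),manip.sense()['t'])
# full jar lid position in scene as carrier-motion check
h=cv2.cvtColor(s['image'],cv2.COLOR_RGB2HSV); m=cv2.inRange(h,(105,150,50),(130,255,255))[178:200,300:330]; vu=np.argwhere(m>0); print('full lid px',vu.mean(0)[::-1]+[300,178],len(vu))
```

```text
t 11.9 tcp [ 0.483  -0.2051  0.039 ] q [-0.61  0.73  1.83  0.    0.58  0.7 ] F [-0.7  0.6  5.2] gap 0.434 30.7
 world d [0.     0.0005 0.    ] tool shift [ 0.0002 -0.0005 -0.    ] turn [ 0.02 -0.02 -0.02]
[-0.6   0.38  5.02] 11.95
[-0.6   0.38  5.02] 11.95
[-0.6   0.38  5.02] 11.95
full lid px [312.5        189.03370787] 178
```

Contact at 5 N at exactly the floor height, so I'll release.

drive_tool --pt "0 0 0 0 0 0 0.0" --pt "0 0 0 0 0 0 0.1" --pt "0 0 0 0 0 0 0.3" --pt "0 0 0 0 0 0 0.4" --pt "0 0 0 0 0 0 0.4" --pt "0 0 0 0 0 0 0.4"

```text
t: 12.55
tcp_pos: [0.4828, -0.2052, 0.0382]
tool_rot: [0.992, 0.128, -0.0, -0.0]
force: [0.2, -0.2, -0.4]
finger_gap: 0.698
gripper_force: 0.0
```

drive_tool --pt "0 0 -0.005 0 0 0 0.4" --pt "0 0 -0.01 0 0 0 0.4" --pt "0 0 -0.02 0 0 0 0.4" --pt "0 0 -0.03 0 0 0 0.4" --pt "0 0 -0.04 0 0 0 0.4" --pt "0 0 -0.04 0 0 0 0.4" --pt "0 0 -0.015 0 0 0 0.4" --pt "0 0 0 0 0 0 0.4"

```text
t: 13.35
tcp_pos: [0.4844, -0.2061, 0.2019]
tool_rot: [0.992, 0.128, 0.003, 0.003]
force: [0.5, -0.3, 0.1]
finger_gap: 0.698
gripper_force: 0.0
```

Run:
```python
from h import *
from scipy.optimize import least_squares
s=snap('scene'); t=snap('top')
togo(.543,-.1895,.2,14.7)
for n,im in(('s',s),('t',t)):
    P=cloud(im); h=cv2.cvtColor(im['image'],cv2.COLOR_RGB2HSV); b=cv2.inRange(h,(105,130,40),(130,255,255))>0
    for nm,c in(('free',(.485,-.204)),('full',(.602,-.175))):
        d=np.hypot(P[...,0]-c[0],P[...,1]-c[1])
        k=b&(d<.035)&(P[...,2]>.04)&(P[...,2]<.08); q=P[k]
        print(n,nm,'lid n',k.sum(), k.sum() and (np.round(np.r_[q[:,:2].min(0)+q[:,:2].max(0)]/2,4),np.round(np.percentile(q[:,2],[10,95]),3)))
        k=(d<.04)&(d>.022)&(P[...,2]>.013)&(P[...,2]<.021); q=P[k]
        if len(q)>20: print('   ring',np.round(least_squares(lambda p:np.hypot(q[:,0]-p[0],q[:,1]-p[1])-.026,c,loss='soft_l1',f_scale=.001).x,4))
    k=(np.hypot(P[...,0]-.543,P[...,1]+.19)<.07)&(P[...,2]>.083)&(P[...,2]<.112)&(im['image'].max(2)<70); q=P[k]
    print('  bar',len(q),cv2.minAreaRect(np.float32(q[:,:2])) if len(q)>20 else '')
cv2.imwrite('pics/c9.png',np.hstack([cv2.resize(s['image'][150:270,290:410],(400,400),interpolation=cv2.INTER_CUBIC),cv2.resize(t['image'][175:305,330:460],(400,400),interpolation=cv2.INTER_CUBIC)])[...,::-1])
```

```text
t 13.45 tcp [ 0.4825 -0.2049  0.1986] q [-0.61  0.46  1.73  0.    0.95  0.7 ] F [-0.2 -0.9  0.2] gap 0.699 0.0
 world d [0.0605 0.0154 0.0014] tool shift [ 0.0624  0.0004 -0.0014] turn [ 0.000e+00 -2.000e-02  8.997e+01]
s free lid n 42 (array([ 0.4856, -0.2056]), array([0.058, 0.061]))
   ring [ 0.4852 -0.2026]
s full lid n 186 (array([ 0.6006, -0.1715]), array([0.053, 0.061]))
   ring [ 0.6011 -0.1732]
  bar 297 ((0.5417644381523132, -0.1854037046432495), (0.014307988807559013, 0.09252211451530457), 12.96665096282959)
t free lid n 14 (array([ 0.4999, -0.1982]), array([0.056, 0.062]))
   ring [ 0.4852 -0.206 ]
t full lid n 268 (array([ 0.6025, -0.1748]), array([0.057, 0.063]))
   ring [ 0.6019 -0.1761]
  bar 377 ((0.5422084927558899, -0.18522752821445465), (0.014471692033112049, 0.0849771797657013), 14.622879981994629)
```

The jar stands in the free nest, with its lid at z≈0.06 and ring and lid concentric within a few mm. Now I'll turn to the handle.

drive_tool --pt "0.005 0 0 0 0 -4 0" --pt "0 0 0 0 0 -8 -0.1" --pt "0 0 0 0 0 -8.5 -0.1" --pt "0 0 0 0 0 -8.5 -0.1" --pt "0 0 0 0 0 -8.5 -0.1" --pt "0 0 0 0 0 -8.5 -0.1" --pt "0 0 0 0 0 -8.5 -0.1" --pt "0 0 0 0 0 -8.5 -0.1" --pt "0 0 0 0 0 -8.5 -0.1" --pt "0 0 0 0 0 -8.5 -0.1"

```text
t: 14.45
tcp_pos: [0.4865, -0.2031, 0.1963]
tool_rot: [0.675, 0.737, -0.0, -0.002]
force: [0.2, 0.5, 0.6]
finger_gap: 0.449
gripper_force: 0.0
```

drive_tool --pt "0 0.01 0 0 0 -6 -0.1" --pt "0 0.02 0 0 0 -4 -0.1" --pt "0 0.02 0 0 0 0 -0.1" --pt "0 0.007 0 0 0 0 -0.1" --pt "0 0 0 0 0 0 -0.1" --pt "0 0 0 0 0 0 -0.1" --pt "0 0 0 0 0 0 -0.1"

```text
t: 15.15
tcp_pos: [0.5423, -0.1924, 0.1978]
tool_rot: [0.611, 0.791, -0.0, -0.001]
force: [-0.2, 0.3, -0.1]
finger_gap: 0.452
gripper_force: 0.0
```

```bash
python3 -c "
from h import *
togo(.5433,-.1895,.088,14.7)"
```

```text
t 15.15 tcp [ 0.5423 -0.1924  0.1978] q [-0.54  0.52  1.61 -0.    1.02 -0.79] F [-0.2  0.3 -0.1] gap 0.452 0.0
 world d [ 0.001   0.0029 -0.1098] tool shift [0.0024 0.0019 0.1098] turn [-0.09 -0.07 -0.06]
```

drive_tool --pt "0.0025 0.0015 0.01 0 0 0 -0.1" --pt "0 0 0.025 0 0 0 -0.1" --pt "0 0 0.025 0 0 0 -0.1" --pt "0 0 0.015 0 0 0 -0.1" --pt "0 0 0 0 0 0 -0.1" --pt "0 0 0 0 0 0 -0.1"

```text
t: 15.75
tcp_pos: [0.544, -0.1897, 0.1231]
tool_rot: [0.611, 0.792, -0.0, -0.0]
force: [0.6, 0.1, -0.5]
finger_gap: 0.451
gripper_force: 0.0
```

drive_tool --pt "0 0 0.01 0 0 0 -0.1" --pt "0 0 0.01 0 0 0 -0.1" --pt "0 0 0.01 0 0 0 -0.1" --pt "0 0 0.004 0 0 0 -0.1" --pt "0 0 0 0 0 0 -0.1" --pt "0 0 0 0 0 0 -0.1"

```text
t: 16.35
tcp_pos: [0.5443, -0.1897, 0.0892]
tool_rot: [0.611, 0.792, 0.0, -0.0]
force: [-0.3, 0.2, 0.7]
finger_gap: 0.454
gripper_force: 0.0
```

```bash
python3 -c "
from h import *
togo(.5433,-.1895,.088,14.7)
s=snap('scene');t=snap('top')
cv2.imwrite('pics/c10.png',np.hstack([cv2.resize(s['image'][140:260,280:400],(400,400),interpolation=cv2.INTER_CUBIC),cv2.resize(t['image'][175:305,330:460],(400,400),interpolation=cv2.INTER_CUBIC)])[...,::-1])"
```

```text
t 16.35 tcp [ 0.5443 -0.1897  0.0892] q [-0.53  0.68  1.68  0.    0.78 -0.79] F [-0.3  0.2  0.7] gap 0.454 0.0
 world d [-0.001   0.0002 -0.0012] tool shift [ 0.0005 -0.0009  0.0012] turn [-0.   -0.   -0.03]
```

View pics/c10.png

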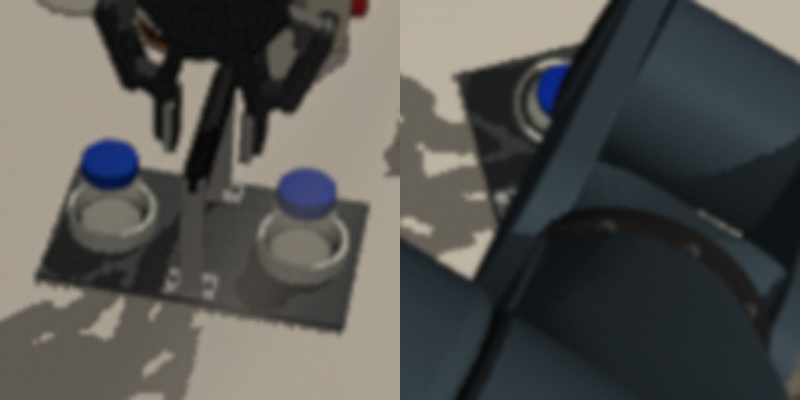

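Both jars stand upright in their nests, with lids at crop (110,165) and (305,195). The fingers straddle the handle bar at (170,125) and (255,130), so I'll close and lift slowly.

drive_tool --pt "0 0 0 0 0 0 -0.3" --pt "0 0 0 0 0 0 -0.45" --pt "0 0 0 0 0 0 -0.55" --pt "0 0 0 0 0 0 -0.65" --pt "0 0 0 0 0 0 -0.8" --pt "0 0 0 0 0 0 -1" --pt "0 0 0 0 0 0 -1" --pt "0 0 0 0 0 0 -1" --newtons 80

```text
t: 17.25
tcp_pos: [0.5444, -0.1898, 0.0896]
tool_rot: [0.611, 0.792, 0.0, 0.0]
force: [-1.4, 0.6, 3.8]
finger_gap: 0.149
gripper_force: 78.9
```

drive_tool --pt "0 0 -0.002 0 0 0 -1" --pt "0 0 -0.004 0 0 0 -1" --pt "0 0 -0.006 0 0 0 -1" --pt "0 0 -0.008 0 0 0 -1" --pt "0 0 -0.008 0 0 0 -1" --pt "0 0 -0.006 0 0 0 -1" --pt "0 0 -0.004 0 0 0 -1" --pt "0 0 -0.002 0 0 0 -1" --pt "0 0 0 0 0 0 -1"

```text
t: 18.15
tcp_pos: [0.5444, -0.1898, 0.1297]
tool_rot: [0.611, 0.792, 0.0, 0.0]
force: [0.0, 0.3, -3.4]
finger_gap: 0.148
gripper_force: 78.0
```

```bash
cat > chk.py <<'E'
from h import *
togo(.5433,-.1895,.23,14.7)
s=snap('scene'); P=cloud(s); z=P[...,2]; dz=manip.sense()['tcp_pos'][2]-.0885
d=(np.hypot(P[...,0]-.543,P[...,1]+.19)<.15)&(s['image'].max(2)<75)&(abs(z-dz-.005)<.012)
q=P[d]; A=np.c_[q[:,:2]-[.543,-.19],np.ones(len(q))]
for _ in range(4):
    c=np.linalg.lstsq(A,q[:,2],rcond=None)[0]; r=abs(A@c-q[:,2])<.004; A,q=A[r],q[r]
print('plate n',len(q),'tilt deg',np.round(np.degrees(c[:2]),2),'plate z',round(c[2],4),'exp',round(dz+.005,4))
h=cv2.cvtColor(s['image'],cv2.COLOR_RGB2HSV); b=cv2.inRange(h,(105,130,40),(130,255,255))>0
for c0 in((.485,-.204),(.602,-.175)):
    k=b&(np.hypot(P[...,0]-c0[0],P[...,1]-c0[1])<.035)&(z>dz+.03)&(z<dz+.09); print(' lid',k.sum(),np.round(np.median(P[k],0)-[0,0,dz],3) if k.any() else '')
E
python3 chk.py
```

```text
t 18.15 tcp [ 0.5444 -0.1898  0.1297] q [-0.53  0.62  1.66  0.    0.87 -0.79] F [ 0.   0.3 -3.4] gap 0.148 78.0
 world d [-0.0011  0.0003  0.1003] tool shift [ 0.0005 -0.0009 -0.1003] turn [ 0.03  0.02 -0.03]
plate n 1849 tilt deg [ 0.17 -0.3 ] plate z 0.0449 exp 0.0459
 lid 136 [ 0.486 -0.202  0.059]
 lid 196 [ 0.599 -0.168  0.058]
```

Level, and both jars are seated. I'll lift another 0.10 m.

drive_tool --pt "0 0 -0.003 0 0 0 -1" --pt "0 0 -0.006 0 0 0 -1" --pt "0 0 -0.01 0 0 0 -1" --pt "0 0 -0.012 0 0 0 -1" --pt "0 0 -0.014 0 0 0 -1" --pt "0 0 -0.014 0 0 0 -1" --pt "0 0 -0.012 0 0 0 -1" --pt "0 0 -0.01 0 0 0 -1" --pt "0 0 -0.008 0 0 0 -1" --pt "0 0 -0.006 0 0 0 -1"

```text
t: 19.2
tcp_pos: [0.5443, -0.1897, 0.2251]
tool_rot: [0.611, 0.792, 0.0, 0.0]
force: [-0.9, 0.4, -4.2]
finger_gap: 0.154
gripper_force: 78.1
```

drive_tool --pt "0 0 -0.004 0 0 0 -1" --pt "0 0 -0.002 0 0 0 -1" --pt "0 0 0 0 0 0 -1" --pt "0 0 0 0 0 0 -1" --pt "0 0 0 0 0 0 -1" --pt "0 0 0 0 0 0 -1" --pt "0 0 0 0 0 0 -1" --pt "0 0 0 0 0 0 -1"

```text
t: 20.0
tcp_pos: [0.5442, -0.1897, 0.2302]
tool_rot: [0.611, 0.792, -0.0, -0.0]
force: [-0.1, 0.1, -5.6]
finger_gap: 0.149
gripper_force: 78.1
```

```bash
python3 chk.py
```

```text
t 20.0 tcp [ 0.5442 -0.1897  0.2302] q [-0.53  0.48  1.57  0.    1.09 -0.79] F [-0.1  0.1 -5.6] gap 0.149 78.1
 world d [-0.0009  0.0002 -0.0002] tool shift [ 0.0004 -0.0008  0.0002] turn [-0.01 -0.01 -0.03]
plate n 2093 tilt deg [ 0.1  -0.26] plate z 0.1455 exp 0.1467
 lid 240 [ 0.484 -0.198  0.058]
 lid 239 [ 0.6   -0.167  0.058]
```

The underside is at about 0.14 m, and the carrier is level and still with both jars seated. Handing in.

```bash
python3 -c "
from station import manip
print(manip.sign_off())"
```

```text
the job is handed in; nothing more can be done
None
```

The jar stands in the free nest, and the arm is holding the carrier level and still by its handle, about 14 cm above the worktop with both jars seated; I handed the job in at about 20 s, and no verdict came back.

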